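# Clear the potter's side bench into its trays

## Robot

A 6-joint arm with a two-finger parallel gripper is mounted at the origin on the work surface. World frame = base frame: x ahead of the robot, y to its left, z up, the work surface at z = 0. Lengths are in mm, angles in rad, forces in N, time in s.
With the tool pointing down it reaches from about 300 to 775 mm from the base axis. Payload 14.6 kg.
Tool frame: the origin (TCP) lies between the finger pads; the fingertips stand 22 mm ahead of it and the grasp point (between the pads) lies 3 mm ahead of it (manip.tcp_to_tips is the distance from the TCP to the fingertips, in mm); y points along the fingers, z is the direction in which the jaws open and shut, and the axes are right-handed (so a half turn about y gives the same grasp; the last joint's range is limited). The gripper opens to 94 mm and grips with 3 to 60 N. Pads are 16 mm wide; open, the fingers measure 119 mm over their backs; the gripper's body (75 mm by 177 mm) begins 78 mm behind the grasp point.
Start: joints at [-1.208, 0.3, 1.521, -0, 1.321, -0.067], TCP at [229.171, -499.97, 227.446] pointing down, gripper open.
Joint ranges: [-3.03, 3.03], [-0.79, 2.21], [0.23, 2.52], [-1.04, 4.18], [0, 3.07], [-2.55, 2.55]. Speed limits (rad/s): [2.22, 2.22, 2.57, 3.14, 3.14, 3.14].

## Interface

Orientations are given as [roll, pitch, yaw] about the fixed x, y, z axes, in that order (R = Rz(yaw) Ry(pitch) Rx(roll)).
In Python, from cell import manip gives the robot as it stands.
- The arm moves only by the shell command python3 -m jog 'ROWS' [OPENING] [FORCE]. ROWS is JSON, one flat list of numbers, 6 for each row, row after row: the shift along the tool's x, y, z in mm, then the turn, a rotation vector about the tool's x, y, z in degrees. A call has 1 to 10 rows; each row is the pose to reach, as a shift and turn from the pose commanded when the call began, along the tool's axes at that moment; what a row does not reach only later rows make up. A row lasts 1/12 s, in which the tool goes at most 41.7 mm and 7.16 degrees, less where a joint would pass 70% of its speed; a pose out of reach is approached as far as the arm can. A call with a gripper value outside its range is refused whole. OPENING is the finger opening in mm, from 0 to 94, set as the call begins (- or left out, the last holds). The fingers move at their own pace and stop on an object; FORCE is the grip in N (left out, the last holds). Time passes only in rows, so rows that repeat a pose let the fingers close. It gives the time, the measured TCP pose, the force and the opening at its end, in the units of the state.
- manip.read_state(): the state, without advancing time (a new reading comes with each control period).
- manip.camera(name): name is "scene" or "top" or "wrist"; returns a dict with "img" (384x512x3 uint8, red, green, blue), "intrinsics" (3x3 intrinsics, pixels), "origin" and "orientation" of the camera in the world. Camera axes: x right, y down, z forward; pixel columns grow to the right and rows downward; lengths in mm; the calibration is good to about 2 mm. A picture is of the moment at which its call begins. There is no depth.
- manip.sign_off(): hands the job in, once; it reports no verdict.
Trained networks look in a picture, given as the dict that the camera call returned (one of the last four; its "shot" number tells which), for a name from the list of things; names that differ only in an ending like _2 or _b are one class to them, and where a whole thing is asked for, a point or a joint stands for the part that bears it (a point fixed in the world has none). Each returns a list of dicts, best first, with "score" (0 to 1); they miss things now and then, are a little off and sometimes report something else, mostly with a low value. They report only what shows in the picture. A call takes as long as a camera call. They do not tell look-alikes from the thing itself.
- manip.masks_of(thing, picture): "pixels" (384x512 bool, what is visible of it) and "xy" ([column, row] in pixels, amid what is visible of it).
- manip.tip_of(thing, picture): "xy" ([column, row] in pixels: a listed point, or the origin of a listed thing).
The state is a dict: "clock": time; "joints": joint angles; "qd": joint speeds; "effort": joint torques, N m; "eef_pos": TCP position; "eef_rot": TCP orientation; "wrist_force": force on the tool from outside, world axes, zero at the start; "moment": the same for the moment, N m; "finger_gap": finger opening in mm.
Only numpy, scipy, OpenCV 4.12 (cv2) and the standard library are available. Lean on these libraries where they do the work, as an engineer would, in place of code of your own. Each camera call takes 0.05 s, during which the arm holds its last target.

## Task

Put the things used at the wheel back where they belong: both teak ribs lying flat side by side on the floor of the nearly square wooden tray, the pin tool lying flat in the long white tray, and the green tub standing upright inside the round stoneware saucer. Any order will do; leave the mug, the terracotta ring and the brass weight where they are.

Things in the scene. Friction and masses are not known exactly. Their poses are not given: they have to be found in the camera images.
- long_rib: loose teak throwing rib, the longer of two: flat slab with half-round ends, 100 (its x) x 40 (its y) x 12 mm, straight parallel sides over the middle 60 mm, 45 g; origin at the centre of its underside, z up; lies flat on the bench at the start
- small_rib: loose teak rib, the shorter: flat rounded rectangle 60 (its x) x 36 (its y) x 12 mm, 30 g; origin at the centre of its underside, z up; lies flat on the bench at the start
- pin_tool: loose pin tool lying down: square steel handle 96 x 12 x 12 mm along its x with a thin needle on the +x end; origin on the axis at the middle of the handle (6 mm above what it lies on); handle runs from x = -48 to +48 mm, ferrule and needle on to x = +82 mm; about 60 g, balances near the origin
- tub: loose closed green plastic tub with ribbed twist cap, a cylinder 53 mm across and 59 mm high, about 0.11 kg, upright; origin at the centre of its underside
- rib_tray: fixed pale-wood tray, nearly square, outside 140 (its x) x 175 (its y) x 18 mm high, walls 5 mm, floor 5 mm thick (inside 130 x 165 mm, 13 mm deep); origin at the centre of its underside on the bench; home of both ribs
- tool_tray: fixed long narrow white enamelled steel tray, outside 84 (its x) x 190 (its y) x 18 mm high, walls and floor 4 mm (inside 76 x 182 mm, 14 mm deep); origin at the centre of its underside on the bench; home of the pin tool, which fits only along the tray's length (its y), either way round
- saucer: fixed round speckled stoneware saucer, 112 mm across the rim, 14 mm high, flat floor 6 mm thick and about 90 mm across inside; origin at the centre of its underside on the bench; home of the tub
- mug: bystander: loose speckled stoneware mug, 76 mm across, 85 mm high, handle at its +y; origin at the centre of its underside
- test_ring: bystander: loose terracotta test ring lying flat, 40 mm across, 14 mm high; origin at the centre of its underside
- weight: bystander: loose small brass scale weight with a knob, 34 mm across, 26 mm high; origin at the centre of its underside
There are look-alikes about, which are no part of the job. Leave any grey or turquoise look-alike of the long_rib alone.

How it is judged:
By the outcome, as a careful person would: the job done as asked, in the order asked, and still so for the second after the job is handed in, with the robot touching nothing.
It also fails if it takes over 104 s, if anything falls off the work surface, if the arm or the gripper's body presses on something with over 40 N, if the wrist force passes 120 N, or if a joint passes its speed limit or range.

## Working session

There is one attempt and no reset: what is moved stays moved. The work goes in short steps, Python scripts to look and compute and a shell command to move; the robot and the scene stay as the last step left them, time stands still between calls to the robot, and variables do not carry over. Pictures are saved under pics/ and viewed, and the job is handed in when it is done.

```bash
ls; mkdir -p pics
python3 - <<'E'
from cell import manip
import cv2
print(manip.read_state())
for n in("scene","top","wrist"):
    c=manip.camera(n); cv2.imwrite(f"pics/{n}0.png",c["img"][:,:,::-1]); print(n,c["intrinsics"],c["origin"],c["orientation"],c["shot"])
E
```

```text
pics
{'clock': 0.0, 'joints': array([-1.20758106e+00,  3.00484886e-01,  1.52159807e+00,  6.77548506e-06,
        1.32068757e+00, -6.66225359e-02]), 'qd': array([-0.00081407,  0.00183071, -0.00108581,  0.00056897,  0.00179077,
        0.00136401]), 'effort': array([-8.58035892e-04, -5.31804764e+01, -3.52736521e+01,  7.07848719e-02,
        2.43876205e-02, -7.96730183e-05]), 'eef_pos': array([ 229.09951297, -499.74806236,  226.87156399]), 'eef_rot': array([-1.57197116e+00,  8.49633965e-05, -2.71175658e+00]), 'wrist_force': array([-0.3655572 ,  0.61333101, -0.52934106]), 'moment': array([-0.05466539,  0.02275754, -0.05144251]), 'finger_gap': 94.31167577050984}
scene [[444.91215708   0.         251.94128718]
 [  0.         444.91215708 191.26454204]
 [  0.           0.           1.        ]] [1029.94481372  523.37353424  887.38803074] [-2.44711131 -0.01125237  2.46067289] 1
top [[477.5324532    0.         251.00555585]
 [  0.         477.5324532  187.42298662]
 [  0.           0.           1.        ]] [ 393.16980121  -12.34104905 1182.24993742] [-2.97894734  0.00815427 -1.56356562] 2
wrist [[310.04863966   0.         248.47646255]
 [  0.         310.04863966 193.19450393]
 [  0.           0.           1.        ]] [ 296.65232063 -467.82042594  384.8903803 ] [ 2.88349031e+00  5.31426294e-04 -1.14098278e+00] 3
```

View pics/scene0.png

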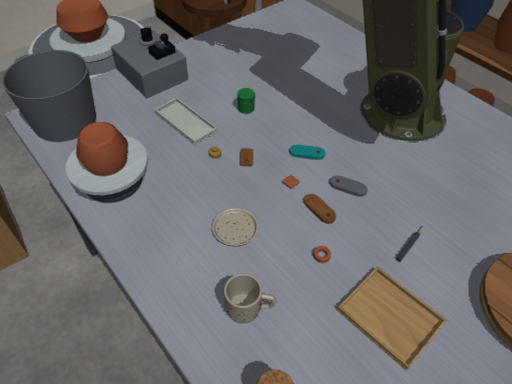

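View pics/top0.png

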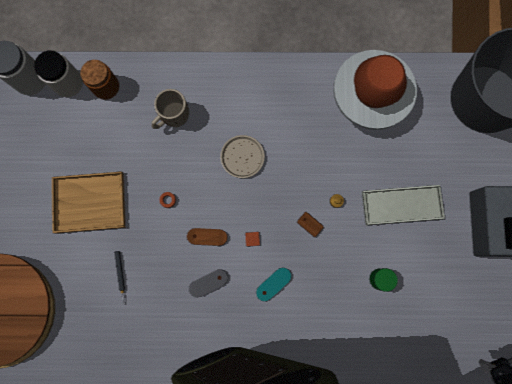

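View pics/wrist0.png

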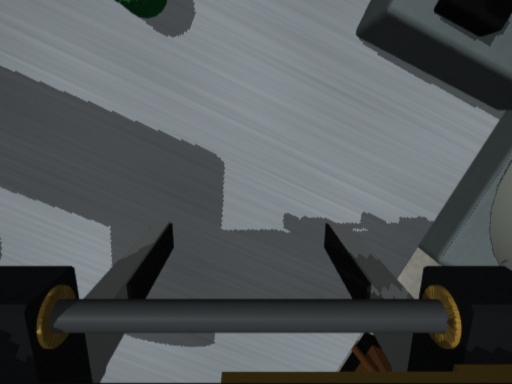

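The top view shows the long_rib at about (207,237), with its grey and turquoise look-alikes at (209,283) and (274,284). The small_rib is at (310,224), the pin tool at (121,275) and the tub at (384,279). The rib tray is at (89,202), the tool tray at (403,205) and the saucer at (242,157). There is also an unlisted red chip at (253,239).

Next I'll measure these from both views.

```bash
cat > h.py <<'E'
import numpy as np, cv2
from scipy.spatial.transform import Rotation as R
from cell import manip
def Rc(c): return R.from_euler('xyz',c["orientation"]).as_matrix()
def ray(c,uv):
    d=np.linalg.inv(c["intrinsics"])@np.array([uv[0],uv[1],1.0]); d=Rc(c)@d
    return np.array(c["origin"]),d/np.linalg.norm(d)
def plane(c,uv,z):
    o,d=ray(c,uv); return o+d*(z-o[2])/d[2]
def proj(c,p):
    q=c["intrinsics"]@(Rc(c).T@(np.array(p)-c["origin"])); return q[:2]/q[2]
def tri(c1,u1,c2,u2):
    o1,d1=ray(c1,u1);o2,d2=ray(c2,u2)
    A=np.stack([d1,-d2],1);t=np.linalg.lstsq(A,o2-o1,rcond=None)[0]
    p,q=o1+d1*t[0],o2+d2*t[1]; return (p+q)/2,np.linalg.norm(p-q)
def outline(c,m,z):
    cs,_=cv2.findContours(m.astype(np.uint8),cv2.RETR_EXTERNAL,cv2.CHAIN_APPROX_NONE)
    k=max(cs,key=cv2.contourArea)[:,0,:].astype(float)
    return np.array([plane(c,p,z)[:2] for p in k])
def rect(P):
    (x,y),(w,h),a=cv2.minAreaRect(P.astype(np.float32))
    if w<h: w,h,a=h,w,a+90
    return np.round([x,y,w,h,(a+90)%180-90],1)
E
python3 - <<'E'
from h import *
import pickle
T=manip.camera("top");S=manip.camera("scene")
H=dict(long_rib=12,small_rib=12,pin_tool=12,tub=59,rib_tray=18,tool_tray=18,saucer=14,mug=85,test_ring=14,weight=26)
for n,z in H.items():
    mt=manip.masks_of(n,T)[:4];ms=manip.masks_of(n,S)[:4]
    tt=manip.tip_of(n,T)[:3];ts=manip.tip_of(n,S)[:3]
    print(n)
    for m in mt: print("  T",np.round(m["xy"]),round(m["score"],2),m["pixels"].sum(),rect(outline(T,m["pixels"],z)))
    for m in ms: print("  S",np.round(m["xy"]),round(m["score"],2),m["pixels"].sum(),rect(outline(S,m["pixels"],z)))
    print("  tips",[(np.round(t["xy"]),round(t["score"],2)) for t in tt],[(np.round(t["xy"]),round(t["score"],2)) for t in ts])
    for a in mt[:2]:
      for b in ms[:3]:
        p,e=tri(T,a["xy"],S,b["xy"]); 
        if e<15: print("  tri mask",np.round(p),round(e,1))
    for a in tt[:3]:
      for b in ts[:3]:
        p,e=tri(T,a["xy"],S,b["xy"])
        if e<15: print("  tri tip",np.round(p),round(e,1))
E
```

```text
long_rib
  T [275. 285.] 0.81 625 [351.1 -57.9  95.7  40.9 -50.9]
  T [208. 280.] 0.78 670 [351.2  98.9  98.1  42.4 -61.9]
  T [208. 236.] 0.69 554 [461.8 104.1  95.6  39.  -89.6]
  S [318. 208.] 0.86 598 [467.8 108.9 100.9  52.8 -88.9]
  S [305. 150.] 0.83 448 [354.7 -52.5  99.8  52.9 -44.5]
  S [348. 184.] 0.75 509 [355.7 102.6  95.8  52.5 -64.5]
  tips [(array([209., 238.]), 0.69), (array([241., 154.]), 0.63), (array([209., 280.]), 0.61)] [(array([304., 153.]), 0.9), (array([349., 187.]), 0.82), (array([318., 211.]), 0.75)]
  tri mask [349. -63.   8.] 6.2
  tri mask [357. 102.  16.] 3.2
  tri tip [460. 103. -13.] 0.6
  tri tip [355. 103.   7.] 8.2
small_rib
  T [313. 225.] 0.8 337 [ 494.8 -147.    59.2   35.2   49.3]
  T [336. 202.] 0.64 137 [ 5.525e+02 -2.139e+02  2.990e+01  2.990e+01  3.000e-01]
  S [321. 254.] 0.49 239 [556.6 207.5  42.8  42.4  51.4]
  tips [(array([310., 223.]), 0.58)] [(array([244., 156.]), 0.65)]
  tri tip [ 499. -148.    9.] 3.4
pin_tool
  T [121. 274.] 0.58 254 [375.4 314.1 104.6  14.1  10.5]
  S [408. 250.] 0.75 198 [382.  317.4 106.5  13.8  11.4]
  S [32
[... 1357 characters left out ...]
9.740e+01 8.790e+01 3.000e-01]
  S [247. 302.] 0.85 1655 [784.  207.   98.6  91.9  87.5]
  tips [(array([174., 115.]), 0.86)] [(array([246., 313.]), 0.59)]
  tri mask [776. 202.  40.] 6.9
  tri tip [777. 202. -10.] 6.1
test_ring
  T [163. 205.] 0.49 139 [553.4 204.9  37.4  37.4 -89.6]
  S [322. 254.] 0.64 232 [556.4 208.   46.3  39.   46. ]
  tips [(array([169., 200.]), 0.66)] [(array([323., 257.]), 0.6)]
  tri mask [545. 211.   1.] 14.9
  tri tip [552. 207.  -4.] 6.1
weight
  T [338. 200.] 0.68 185 [ 552.4 -210.9   36.9   34.2  -45.2]
  T [209. 241.] 0.68 628 [461.2 103.9  97.6  41.5  86.8]
  tips [(array([336., 201.]), 0.58)] [(array([211., 151.]), 0.57)]
  tri tip [ 557. -215.   12.] 13.1
```

```bash
cat >> h.py <<'E'
def go(p,jaw=None,cmd=None):
    "print shift/turn for TCP target p (mm) and jaw direction (deg) from the current pose"
    s=manip.read_state(); c=np.array(s["eef_pos"] if cmd is None else cmd); M=R.from_euler('xyz',s["eef_rot"]).as_matrix()
    psi=np.arctan2(M[1,0],M[0,0]); B=np.array([[np.cos(psi),np.sin(psi),0],[0,0,-1],[-np.sin(psi),np.cos(psi),0]])
    t=0 if jaw is None else -(jaw-np.degrees(psi)-90)
    print("shift",np.round(B@(np.array(p,float)-c),1),"turn y",round(t,2),"(mod 360)  jaw now",round(np.degrees(psi)+90,2),"J6",round(np.degrees(s["joints"][5]),1),"pos",np.round(c,1),"clock",round(s["clock"],2))
def wristgeo():
    s=manip.read_state();c=manip.camera("wrist")
    M=R.from_euler('xyz',s["eef_rot"]).as_matrix()
    return M.T@(np.array(c["origin"])-s["eef_pos"]), M.T@Rc(c)
E
python3 - <<'E'
from h import *
o,r=wristgeo(); print(np.round(o,1),np.round(r,3))
c=manip.camera("wrist")
print("centre on bench",plane(c,(250,190),0),plane(c,(250,120),0), "tcp",manip.read_state()["eef_pos"])
print("tips px",proj(c,manip.read_state()["eef_pos"]-np.array([0,0,22])))
# viewpoint for tub: jaw -65.4, bench point under px(250,150)
off=plane(c,(250,150),0)-manip.read_state()["eef_pos"]
go([366-off[0],-310-off[1],227])
E
```

```text
[ -74.7 -157.9   -1.1] [[ 0.     0.967  0.255]
 [-0.001 -0.255  0.967]
 [ 1.    -0.     0.   ]]
centre on bench [ 208.90149659 -510.44213829    0.        ] [ 288.28384326 -473.93316293    0.        ] tcp [ 229.16927021 -499.98006175  227.46312938]
tips px [250.06267177 235.48827244]
shift [-175.2    0.5 -116.7] turn y 0 (mod 360)  jaw now -65.37 J6 -3.8 pos [ 229.2 -500.   227.5] clock 2.35
```

```bash
python3 -m jog '[-175,0,-117,0,0,0,-175,0,-117,0,0,0,-175,0,-117,0,0,0,-175,0,-117,0,0,0,-175,0,-117,0,0,0,-175,0,-117,0,0,0,-175,0,-117,0,0,0,-175,0,-117,0,0,0]' 94
python3 - <<'E'
from h import *
c=manip.camera("wrist");T=manip.camera("top")
cv2.imwrite("pics/w1.png",c["img"][:,:,::-1])
a=manip.masks_of("tub",c)[:3];b=manip.tip_of("tub",c)[:2]
for m in a: print(m["xy"],m["score"],rect(outline(c,m["pixels"],59)))
for t in b: print(t["xy"],t["score"],plane(c,t["xy"],0))
E
```

```text
clock: 3.02
eef_pos: [339.5, -321.0, 227.6]
eef_rot: [-1.57, -0.0, -2.711]
wrist_force: [-0.3, -0.5, 0.9]
finger_gap: 93.8
[251.9, 159.2] 0.87 [ 364.  -311.4   53.    52.9   74.7]
[247.2, 154.2] 0.96 [ 359.5079346  -309.18641599    0.        ]
```

View pics/w1.png

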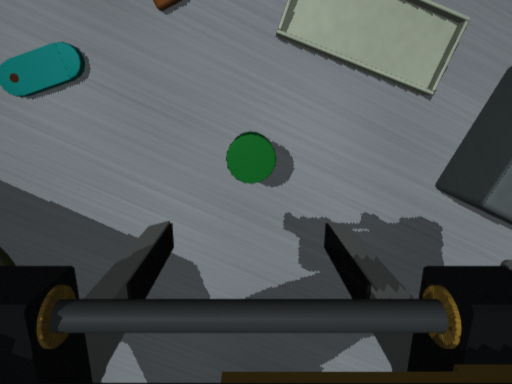

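The wrist view shows the tub at (251,158), centred at (364,-311). It measures 53 mm across at z=59, which agrees with the top view. The tool tray is at the upper right. I'm going to grasp the tub.

Run:
```python
from h import *
go([364,-311,33])
```

```text
shift [-27.2 194.3   0.8] turn y 0 (mod 360)  jaw now -65.48 J6 17.5 pos [ 338.9 -321.6  227.3] clock 3.22
```

```bash
python3 -m jog '[-26,60,1,0,0,0,-26,60,1,0,0,0,-26,194,1,0,0,0,-26,194,1,0,0,0,-26,194,1,0,0,0,-26,194,1,0,0,0,-26,194,1,0,0,0,-26,194,1,0,0,0]' 94; python3 -m jog '[0,0,0,0,0,0,0,0,0,0,0,0,0,0,0,0,0,0,0,0,0,0,0,0,0,0,0,0,0,0,0,0,0,0,0,0,0,0,0,0,0,0]' 40 20; python3 -m jog '[0,0,0,0,0,0,0,0,0,0,0,0,0,0,0,0,0,0,0,0,0,0,0,0,0,0,0,0,0,0,0,0,0,0,0,0]'
```

```text
clock: 3.88
eef_pos: [363.8, -311.7, 34.8]
eef_rot: [-1.57, 0.0, -2.713]
wrist_force: [-0.2, -1.0, 0.5]
finger_gap: 93.8
clock: 4.47
eef_pos: [363.7, -310.9, 33.7]
eef_rot: [-1.57, 0.0, -2.712]
wrist_force: [-0.0, -1.0, 2.1]
finger_gap: 52.5
clock: 4.97
eef_pos: [363.7, -310.9, 33.7]
eef_rot: [-1.57, 0.0, -2.712]
wrist_force: [-0.5, -0.5, 5.0]
finger_gap: 52.1
```

```bash
python3 -m jog '[0,-40,0,0,0,0,0,-80,0,0,0,0,0,-130,0,0,0,0,0,-130,0,0,0,0]'
python3 - <<'E'
from h import *
go([590,-15,165])
E
```

```text
clock: 5.3
eef_pos: [364.9, -312.0, 169.2]
eef_rot: [-1.564, 0.003, -2.712]
wrist_force: [0.6, -0.2, -0.2]
finger_gap: 52.3
shift [-328.4    4.2 -176.1] turn y 0 (mod 360)  jaw now -65.37 J6 20.5 pos [ 364.9 -312.   169.2] clock 5.3
```

```bash
python3 -m jog '[-328,0,-176,0,0,0,-328,0,-176,0,0,0,-328,0,-176,0,0,0,-328,0,-176,0,0,0,-328,0,-176,0,0,0,-328,0,-176,0,0,0,-328,0,-176,0,0,0,-328,0,-176,0,0,0,-328,0,-176,0,0,0,-328,0,-176,0,0,0]';python3 -m jog '[0,0,0,0,0,0,0,0,0,0,0,0,0,0,0,0,0,0]'
python3 - <<'E'
from h import *
c=manip.camera("wrist");T=manip.camera("top")
cv2.imwrite("pics/w2.png",c["img"][:,:,::-1])
for C in(c,T):
  for m in manip.masks_of("saucer",C)[:2]: print(m["xy"],m["score"],rect(outline(C,m["pixels"],14)))
  for t in manip.tip_of("saucer",C)[:2]: print(t["xy"],t["score"],plane(C,t["xy"],0))
go([590,-15,165])
E
```

```text
clock: 6.13
eef_pos: [590.4, -9.0, 161.9]
eef_rot: [-1.572, -0.0, -2.707]
wrist_force: [-0.8, 0.4, -2.3]
finger_gap: 52.3
clock: 6.38
eef_pos: [587.8, -15.1, 163.0]
eef_rot: [-1.571, -0.001, -2.713]
wrist_force: [-0.3, -0.6, -1.0]
finger_gap: 52.5
[247.4, 97.0] 0.6 [663.6  23.8 109.6 108.8 -65.4]
[246.5, 255.0] 0.44 [525.4 -42.1 123.5 120.2  25. ]
[246.4, 98.4] 0.84 [665.58355774  23.8363099    0.        ]
shift [-1.4 -1.4  1.1] turn y 0 (mod 360)  jaw now -65.42 J6 60.4 pos [588.2 -14.6 163.6] clock 6.68
```

View pics/w2.png

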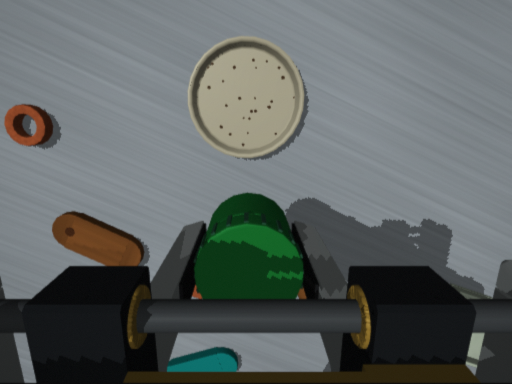

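The saucer is at (247,97) in this view. Its centre works out at about (664.5, 22.8), and all views agree. The tub is held upright, so I'm placing it now.

Run:
```python
from h import *
go([664.5,22.6,40.5],cmd=None)
```

```text
shift [-84.8 123.1  -2.1] turn y 0 (mod 360)  jaw now -65.42 J6 60.4 pos [588.2 -14.6 163.6] clock 6.68
```

```bash
python3 -m jog '[-85,0,-2,0,0,0,-85,0,-2,0,0,0,-85,0,-2,0,0,0,-85,60,-2,0,0,0,-85,95,-2,0,0,0,-85,110,-2,0,0,0,-85,118,-2,0,0,0,-85,122,-2,0,0,0,-85,122.5,-2,0,0,0,-85,122.5,-2,0,0,0]';python3 -m jog '[0,0,0,0,0,0,0,0,0,0,0,0]'
```

```text
clock: 7.52
eef_pos: [665.8, 23.0, 43.1]
eef_rot: [-1.569, 0.003, -2.712]
wrist_force: [-0.8, 0.4, -1.0]
finger_gap: 52.4
clock: 7.68
eef_pos: [665.6, 23.1, 42.7]
eef_rot: [-1.57, 0.002, -2.712]
wrist_force: [-0.6, 0.1, -2.2]
finger_gap: 52.4
```

```bash
python3 -m jog '[0.7,1,0,0,0,0,0.7,2,0,0,0,0,0.7,2.5,0,0,0,0,0.7,2.5,0,0,0,0]'
```

```text
clock: 8.02
eef_pos: [664.5, 22.8, 39.7]
eef_rot: [-1.57, 0.001, -2.712]
wrist_force: [-4.9, -1.2, 8.2]
finger_gap: 52.5
```

```bash
python3 -m jog '[0,0,0,0,0,0,0,0,0,0,0,0,0,0,0,0,0,0,0,0,0,0,0,0]' 80; python3 -m jog '[0,-30,0,0,0,0,0,-70,0,0,0,0,0,-110,0,0,0,0,0,-140,0,0,0,0,0,-140,0,0,0,0]';python3 - <<'E'
from h import *
c=manip.camera("wrist");T=manip.camera("top")
cv2.imwrite("pics/t3.png",T["img"][:,:,::-1]);cv2.imwrite("pics/w3.png",c["img"][:,:,::-1])
E
```

```text
clock: 8.35
eef_pos: [664.1, 22.8, 38.3]
eef_rot: [-1.571, -0.0, -2.712]
wrist_force: [-0.6, 0.2, 0.5]
finger_gap: 75.9
clock: 8.77
eef_pos: [666.3, 22.9, 186.0]
eef_rot: [-1.566, 0.009, -2.712]
wrist_force: [1.4, 0.6, 0.6]
finger_gap: 79.8
```

View pics/w3.png

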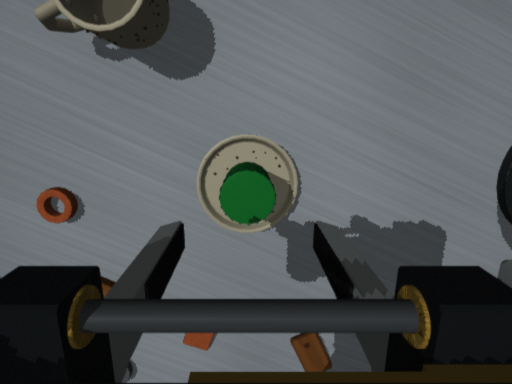

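The tub stands in the saucer (248,193), inside the rim. Next is the long rib.

Run:
```python
from h import *
go([462,78,200],0)
```

```text
shift [ 161.   -20.8 -134.5] turn y -65.37 (mod 360)  jaw now -65.37 J6 64.2 pos [664.4  22.8 179.2] clock 8.87
```

```bash
python3 -m jog '[161,-20,-134.5,0,-65.4,0,161,-20,-134.5,0,-65.4,0,161,-20,-134.5,0,-65.4,0,161,-20,-134.5,0,-65.4,0,161,-20,-134.5,0,-65.4,0,161,-20,-134.5,0,-65.4,0,161,-20,-134.5,0,-65.4,0,161,-20,-134.5,0,-65.4,0,161,-20,-134.5,0,-65.4,0,161,-20,-134.5,0,-65.4,0]' 75; python3 -m jog '[0,0,0,0,0,0,0,0,0,0,0,0]'
python3 - <<'E'
from h import *
go([462,78,200],0)
c=manip.camera("wrist")
cv2.imwrite("pics/w4.png",c["img"][:,:,::-1])
for m in manip.masks_of("long_rib",c)[:3]: print(m["xy"],m["score"],rect(outline(c,m["pixels"],12)),rect(outline(c,m["pixels"],6)))
for t in manip.tip_of("long_rib",c)[:3]: print(t["xy"],t["score"],plane(c,t["xy"],0))
E
```

```text
clock: 9.7
eef_pos: [461.1, 78.0, 197.0]
eef_rot: [-1.573, -0.0, -1.564]
wrist_force: [0.1, -0.3, 0.1]
finger_gap: 74.9
clock: 9.87
eef_pos: [461.5, 78.0, 197.6]
eef_rot: [-1.572, -0.0, -1.574]
wrist_force: [-0.2, 0.7, -0.3]
finger_gap: 75.0
shift [-0.  -2.4  0.5] turn y -0.2 (mod 360)  jaw now -0.2 J6 5.3 pos [461.5  78.  197.6] clock 9.87
[174.5, 286.5] 0.85 [ 3.749e+02 -5.850e+01  3.300e+01  3.080e+01 -2.000e-01] [ 3.734e+02 -6.220e+01  3.360e+01  3.140e+01 -2.000e-01]
[250.0, 152.1] 0.64 [462.3 108.3  98.8  41.3  87.1] [462.3 107.5 100.6  42.   87.1]
[150.3, 157.2] 0.58 [352.5 103.1  98.2  43.8 -63.7] [350.6 102.2 100.   44.6 -63.7]
[159.6, 282.8] 0.93 [346.78727366 -59.558732     0.        ]
[154.3, 155.1] 0.8 [353.35644974 104.83231943   0.        ]
[249.9, 152.8] 0.72 [463.22717314 107.09539066   0.        ]
```

View pics/w4.png

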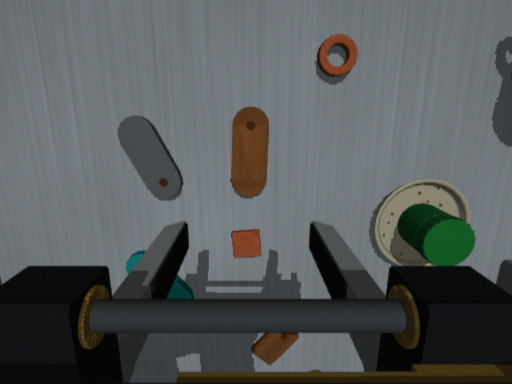

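The teak rib is at (250,152), centre about (462.5,107), yaw about 87.5°. The grey and turquoise look-alikes and the red chip are clear of the fingers.

```bash
python3 -m jog '[-29,50,0.8,0,2.3,0,-29,90,0.8,0,2.3,0,-29,125,0.8,0,2.3,0,-29,155,0.8,0,2.3,0,-29,168,0.8,0,2.3,0,-29,173,0.8,0,2.3,0,-29,173,0.8,0,2.3,0,-29,173,0.8,0,2.3,0,-29,173,0.8,0,2.3,0]' 75; python3 -m jog '[0,0,0,0,0,0,0,0,0,0,0,0,0,0,0,0,0,0,0,0,0,0,0,0,0,0,0,0,0,0,0,0,0,0,0,0,0,0,0,0,0,0]' 30 20
```

```text
clock: 10.77
eef_pos: [463.5, 107.1, 26.9]
eef_rot: [-1.568, 0.0, -1.611]
wrist_force: [-0.1, -0.0, 0.0]
finger_gap: 74.8
clock: 11.35
eef_pos: [462.6, 107.0, 25.5]
eef_rot: [-1.571, 0.0, -1.61]
wrist_force: [-0.5, -0.2, 2.2]
finger_gap: 39.9
```

```bash
python3 -m jog '[0,-40,0,0,0,0,0,-80,0,0,0,0,0,-120,0,0,0,0,0,-160,0,0,0,0,0,-165,0,0,0,0]'
python3 - <<'E'
from h import *
go([545,320,190])
E
```

```text
clock: 11.77
eef_pos: [464.6, 107.4, 197.0]
eef_rot: [-1.562, 0.002, -1.61]
wrist_force: [0.5, -0.3, 1.0]
finger_gap: 39.6
shift [-215.6    7.    71.9] turn y 0 (mod 360)  jaw now -2.27 J6 10.9 pos [464.6 107.4 197. ] clock 11.77
```

```bash
python3 -m jog '[-216,0,72,0,0,0,-216,0,72,0,0,0,-216,0,72,0,0,0,-216,0,72,0,0,0,-216,0,72,0,0,0,-216,0,72,0,0,0,-216,0,72,0,0,0,-216,0,72,0,0,0,-216,0,72,0,0,0,-216,0,72,0,0,0]'
python3 - <<'E'
from h import *
c=manip.camera("wrist");T=manip.camera("top")
cv2.imwrite("pics/w5.png",c["img"][:,:,::-1])
for C in(c,T):
  for m in manip.masks_of("rib_tray",C)[:2]: print(m["xy"],m["score"],rect(outline(C,m["pixels"],18)))
  for t in manip.tip_of("rib_tray",C)[:2]: print(t["xy"],t["score"],plane(C,t["xy"],0))
go([545,320,190])
E
```

```text
clock: 12.6
eef_pos: [543.0, 319.0, 190.5]
eef_rot: [-1.571, -0.0, -1.611]
wrist_force: [0.7, 0.2, 0.1]
finger_gap: 39.9
[248.2, 86.1] 0.94 [545.4 405.4 175.1 140.7 -85. ]
[249.7, 102.6] 0.63 [547.94715772 403.05391669   0.        ]
[116.6, 207.3] 0.9 [513.6 328.4  64.6  45.3   9.5]
shift [-0.4  0.7  1.8] turn y 0 (mod 360)  jaw now -2.3 J6 29.4 pos [543.2 319.6 190.7] clock 12.9
```

View pics/w5.png

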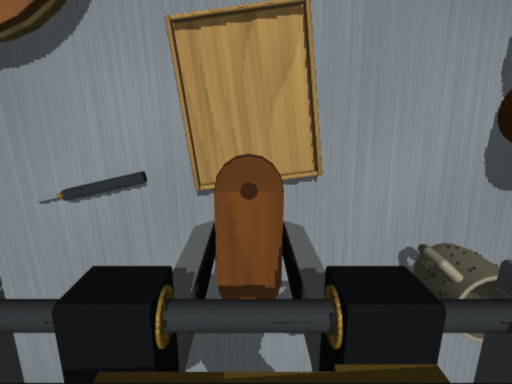

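Run:
```python
from h import *
c=manip.camera("wrist")
P=[plane(c,p,18)[:2] for p in((168,17),(307,0),(320,175),(197,189))]
print(np.round(P,1),np.mean(P,0))
go([543.2,442,110],95)
```

```text
[[472.8 485.2]
 [605.9 494.4]
 [621.4 324.8]
 [486.6 314.6]] [546.68411024 404.74348423]
shift [-122.2   80.6   -4.8] turn y -97.29 (mod 360)  jaw now -2.29 J6 29.5 pos [543.1 319.7 190.6] clock 12.95
```

```bash
python3 -m jog '[-122,60,-5,0,-60,0,-122,60,-5,0,-60,0,-122,60,-5,0,-60,0,-122,60,-5,0,-60,0,-122,60,-5,0,-60,0,-122,60,-5,0,-60,0,-122,60,-5,0,-60,0,-122,60,-5,0,-60,0,-122,60,-5,0,-60,0,-122,60,-5,0,-60,0]'
python3 - <<'E'
from h import *
go([543.2,442.3,100],95)
E
```

```text
clock: 13.78
eef_pos: [542.9, 442.0, 130.4]
eef_rot: [-1.571, 0.0, -0.561]
wrist_force: [-0.0, -0.5, -1.1]
finger_gap: 39.9
shift [ 0.1 30.4  0.4] turn y -37.14 (mod 360)  jaw now 57.86 J6 -21.7 pos [542.9 442.  130.4] clock 13.78
```

```bash
python3 -m jog '[0,0,0,0,-37.2,0,0,0,0,0,-37.2,0,0,20,0,0,-37.2,0,0,30,0,0,-37.2,0,0,50,0,0,-37.2,0,0,70,0,0,-37.2,0,0,80,0,0,-37.2,0,0,80,0,0,-37.2,0]'
python3 - <<'E'
from h import *
go([543.2,442.3,31],95)
E
```

```text
clock: 14.45
eef_pos: [542.0, 441.4, 47.8]
eef_rot: [-1.573, 0.003, 0.083]
wrist_force: [0.1, -0.8, -0.6]
finger_gap: 39.8
shift [ 1.3 16.8  0.8] turn y -0.25 (mod 360)  jaw now 94.75 J6 -58.6 pos [542.  441.4  47.8] clock 14.45
```

```bash
python3 -m jog '[0.8,8,0.4,0,0,0,0.8,14,0.4,0,0,0,0.8,18,0.4,0,0,0,0.8,18,0.4,0,0,0,0.8,18,0.4,0,0,0]'
```

```text
clock: 14.87
eef_pos: [543.8, 442.6, 32.6]
eef_rot: [-1.571, -0.0, 0.086]
wrist_force: [0.1, 0.6, -0.9]
finger_gap: 39.9
```

```bash
python3 -m jog '[0,1,0,0,0,0,0,1.5,0,0,0,0,0,1.5,0,0,0,0]'
```

```text
clock: 15.12
eef_pos: [543.7, 442.6, 31.1]
eef_rot: [-1.571, -0.0, 0.086]
wrist_force: [0.3, -0.5, -1.0]
finger_gap: 39.8
```

```bash
python3 -m jog '[0,0.5,0,0,0,0,0,0.5,0,0,0,0,0,0.5,0,0,0,0]'
```

```text
clock: 15.37
eef_pos: [543.8, 442.6, 30.6]
eef_rot: [-1.571, -0.0, 0.086]
wrist_force: [1.1, 0.4, -0.1]
finger_gap: 39.6
```

Less than 1 mm remains, so I'm releasing with a small opening and lifting.

```bash
python3 -m jog '[0,0,0,0,0,0,0,0,0,0,0,0,0,0,0,0,0,0]' 46; python3 -m jog '[0,-20,0,0,0,0,0,-60,0,0,0,0,0,-100,0,0,0,0,0,-140,0,0,0,0,0,-140,0,0,0,0]' 46
python3 - <<'E'
from h import *
c=manip.camera("wrist");T=manip.camera("top")
cv2.imwrite("pics/w6.png",c["img"][:,:,::-1])
for C in (c,T):
  for m in manip.masks_of("long_rib",C)[:4]: print(m["xy"],m["score"],rect(outline(C,m["pixels"],17)))
go([372,318,180],100)
E
```

```text
clock: 15.62
eef_pos: [543.7, 442.6, 30.4]
eef_rot: [-1.571, 0.0, 0.086]
wrist_force: [0.5, -0.3, 0.1]
finger_gap: 46.2
clock: 16.03
eef_pos: [545.7, 444.1, 180.1]
eef_rot: [-1.564, -0.011, 0.086]
wrist_force: [1.0, -0.1, 1.7]
finger_gap: 45.6
[246.2, 179.4] 0.63 [543.4 443.9  98.6  41.6   4.8]
[276.4, 282.8] 0.94 [348.9 -57.7  94.3  38.4 -45.2]
[74.6, 206.5] 0.88 [543.2 437.5 100.5  44.4   4.1]
[208.5, 280.3] 0.81 [352.7  99.1  95.6  37.  -61.6]
shift [-181.3  -11.  -109.1] turn y -5.07 (mod 360)  jaw now 94.93 J6 -58.8 pos [543.3 442.3 169. ] clock 16.23
```

View pics/w6.png

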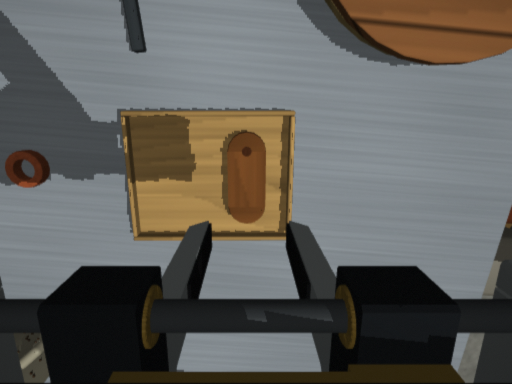

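The long rib lies flat in the tray at (246,177), with the near half free. Next is the pin tool.

```bash
python3 - <<'E'
from h import *
go([405,318,170],100)
E
python3 -m jog '[-149,0,-112,0,-5,0,-149,0,-112,0,-5,0,-149,0,-112,0,-5,0,-149,0,-112,0,-5,0,-149,0,-112,0,-5,0,-149,0,-112,0,-5,0,-149,0,-112,0,-5,0]' 40; python3 -m jog '[0,0,0,0,0,0]'
python3 - <<'E'
from h import *
go([405,318,170],100)
c=manip.camera("wrist");T=manip.camera("top")
cv2.imwrite("pics/w7.png",c["img"][:,:,::-1])
for C in (c,T):
  for m in manip.masks_of("pin_tool",C)[:2]: print(m["xy"],m["score"],rect(outline(C,m["pixels"],12)))
  for m in manip.tip_of("pin_tool",C)[:2]: print(m["xy"],m["score"],plane(C,m["xy"],6))
E
```

```text
shift [-148.5   -1.  -111.9] turn y -5.07 (mod 360)  jaw now 94.93 J6 -58.8 pos [543.3 442.3 169. ] clock 16.23
clock: 16.82
eef_pos: [404.4, 317.8, 169.9]
eef_rot: [-1.571, 0.001, 0.173]
wrist_force: [1.3, 0.2, -0.0]
finger_gap: 39.9
clock: 16.9
eef_pos: [405.2, 318.5, 169.9]
eef_rot: [-1.571, 0.001, 0.173]
wrist_force: [0.6, -0.7, -0.6]
finger_gap: 40.0
shift [-0.3 -0.1 -0.5] turn y -0.08 (mod 360)  jaw now 99.92 J6 -65.8 pos [405.2 318.5 169.9] clock 16.9
[252.1, 148.7] 0.64 [363.7 316.4 130.3  13.1  10.4]
[253.3, 161.9] 0.96 [381.97857459 320.57650778   6.        ]
[121.1, 283.7] 0.73 [354.8 310.1  53.3  12.7   8.7]
[121.8, 271.3] 0.65 [377.59260951 311.32815199   6.        ]
```

View pics/w7.png

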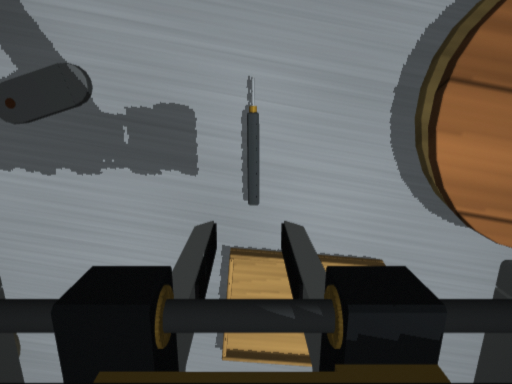

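The pin tool's handle runs from (252,111) to (253,205), with the needle pointing away. Its centre is about (381,320) and its yaw is about 10.4°.

Run:
```python
from h import *
c=manip.camera("wrist");a,b=plane(c,(252.5,110.5),12),plane(c,(253.5,205),12);print(a,b,(a+b)/2,np.linalg.norm(a-b))
go([381,320,24.5],100.4)
```

```text
[330.83432538 310.4584729   12.        ] [426.37823546 328.59683694  12.        ] [378.60628042 319.52765492  12.        ] 97.2503933323227
shift [-23.4 145.6   5.8] turn y -0.47 (mod 360)  jaw now 99.93 J6 -65.8 pos [405.  318.4 170.1] clock 17.25
```

```bash
python3 -m jog '[-24.5,40,5.6,0,-0.5,0,-24.5,80,5.6,0,-0.5,0,-24.5,115,5.6,0,-0.5,0,-24.5,135,5.6,0,-0.5,0,-24.5,144,5.6,0,-0.5,0,-24.5,145.5,5.6,0,-0.5,0,-24.5,145.5,5.6,0,-0.5,0,-24.5,145.5,5.6,0,-0.5,0]' 40; python3 -m jog '[0,0,0,0,0,0,0,0,0,0,0,0,0,0,0,0,0,0,0,0,0,0,0,0,0,0,0,0,0,0,0,0,0,0,0,0]' 4 20
```

```text
clock: 17.92
eef_pos: [380.6, 320.0, 26.4]
eef_rot: [-1.57, -0.002, 0.182]
wrist_force: [-0.7, 0.5, 0.5]
finger_gap: 40.0
clock: 18.42
eef_pos: [379.9, 319.6, 25.2]
eef_rot: [-1.571, -0.0, 0.182]
wrist_force: [-0.8, -1.3, 4.4]
finger_gap: 11.7
```

```bash
python3 -m jog '[0,-40,0,0,0,0,0,-80,0,0,0,0,0,-120,0,0,0,0,0,-160,0,0,0,0,0,-185,0,0,0,0]'
python3 - <<'E'
from h import *
go([546,-455,210],5)
E
```

```text
clock: 18.83
eef_pos: [380.1, 319.8, 214.0]
eef_rot: [-1.569, -0.004, 0.182]
wrist_force: [0.6, 1.0, -0.3]
finger_gap: 11.9
shift [  22.9    4.  -792. ] turn y 95.43 (mod 360)  jaw now 100.43 J6 -64.6 pos [380.1 319.8 214. ] clock 18.83
```

```bash
python3 -m jog '[11,0,-395,0,48,0,11,0,-395,0,48,0,11,0,-395,0,48,0,11,0,-395,0,48,0,11,0,-395,0,48,0,11,0,-395,0,48,0,11,0,-395,0,48,0,11,0,-395,0,48,0,11,0,-395,0,48,0,11,0,-395,0,48,0]'
python3 - <<'E'
from h import *
go([546,-455,210],5)
E
```

```text
clock: 19.67
eef_pos: [462.2, -70.7, 209.9]
eef_rot: [-1.571, -0.0, -0.658]
wrist_force: [0.4, 0.3, -0.7]
finger_gap: 11.4
shift [ 3.013e+02 -1.000e-01 -2.528e+02] turn y 47.3 (mod 360)  jaw now 52.3 J6 -65.5 pos [462.2 -70.7 209.9] clock 19.67
```

```bash
python3 -m jog '[301,0,-253,0,47.3,0,301,0,-253,0,47.3,0,301,0,-253,0,47.3,0,301,0,-253,0,47.3,0,301,0,-253,0,47.3,0,301,0,-253,0,47.3,0,301,0,-253,0,47.3,0,301,0,-253,0,47.3,0,301,0,-253,0,47.3,0,301,0,-253,0,47.3,0]';  python3 -m jog '[0,0,0,0,0,0,0,0,0,0,0,0]'
python3 - <<'E'
from h import *
go([546,-455,210],5)
c=manip.camera("wrist");T=manip.camera("top")
cv2.imwrite("pics/w8.png",c["img"][:,:,::-1])
for C in(c,T):
  for m in manip.masks_of("tool_tray",C)[:2]: print(m["xy"],m["score"],rect(outline(C,m["pixels"],18)))
  for t in manip.tip_of("tool_tray",C)[:2]: print(t["xy"],t["score"],plane(C,t["xy"],0))
E
```

```text
clock: 20.5
eef_pos: [545.6, -455.2, 208.6]
eef_rot: [-1.572, 0.0, -1.484]
wrist_force: [-0.5, -0.3, -0.2]
finger_gap: 11.8
clock: 20.67
eef_pos: [546.0, -451.6, 208.6]
eef_rot: [-1.572, 0.001, -1.482]
wrist_force: [-0.1, 0.8, -1.4]
finger_gap: 11.8
shift [ 3.4 -1.4 -0.3] turn y 0.06 (mod 360)  jaw now 5.06 J6 -47.6 pos [ 546.  -451.6  208.6] clock 20.67
[256.7, 90.3] 0.93 [ 544.3 -373.   189.6   83.9  -85.1]
[253.9, 107.2] 0.87 [ 545.2359739  -371.38458983    0.        ]
[403.9, 203.3] 0.88 [ 545.  -373.9  194.1   87.7  -85.1]
[400.9, 202.9] 0.62 [ 550.26099818 -374.71071118    0.        ]
```

View pics/w8.png

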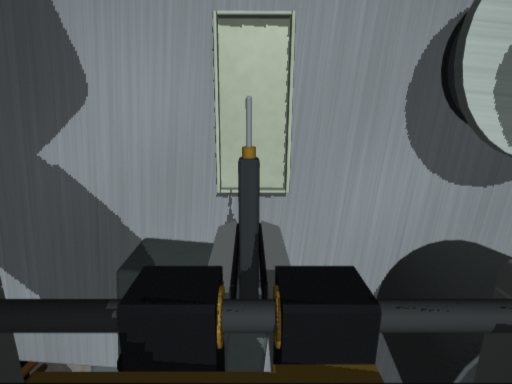

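The tool tray is at (255,102), centre about (544.6,-373), yaw 5°. The pin tool is held along the tray's length with its needle toward +y.

Run:
```python
from h import *
go([546.1,-390,30],4.9)
```

```text
shift [-60.  180.6   5. ] turn y 0.28 (mod 360)  jaw now 5.18 J6 -47.6 pos [ 546.6 -450.2  210.6] clock 20.97
```

```bash
python3 -m jog '[-60,0,5,0,0.2,0,-60,30,5,0,0.2,0,-60,70,5,0,0.2,0,-60,110,5,0,0.2,0,-60,140,5,0,0.2,0,-60,155,5,0,0.2,0,-60,165,5,0,0.2,0,-60,165,5,0,0.2,0,-60,165,5,0,0.2,0]'
python3 - <<'E'
from h import *
go([546.1,-390,30],4.9)
E
```

```text
clock: 21.72
eef_pos: [546.3, -390.9, 45.9]
eef_rot: [-1.57, -0.001, -1.485]
wrist_force: [0.5, -0.7, -0.9]
finger_gap: 11.5
shift [-1.  15.9 -0.2] turn y 0.04 (mod 360)  jaw now 4.94 J6 -43.6 pos [ 546.3 -390.9   45.9] clock 21.72
```

```bash
python3 -m jog '[0,8,0,0,0,0,0,13,0,0,0,0,0,15,0,0,0,0,0,15.5,0,0,0,0,0,15.5,0,0,0,0]'
```

```text
clock: 22.13
eef_pos: [546.0, -390.9, 29.5]
eef_rot: [-1.571, -0.0, -1.485]
wrist_force: [1.2, -0.2, 0.0]
finger_gap: 11.8
```

```bash
python3 -m jog '[0,0.3,0,0,0,0,0,0.3,0,0,0,0,0,0.3,0,0,0,0]'
```

```text
clock: 22.38
eef_pos: [546.0, -390.9, 29.3]
eef_rot: [-1.571, -0.0, -1.485]
wrist_force: [-0.1, -0.2, -0.4]
finger_gap: 11.7
```

Next I release with a small opening, lift and look. After that I move to the small rib.

```bash
python3 -m jog '[0,0,0,0,0,0,0,0,0,0,0,0,0,0,0,0,0,0]' 26; python3 -m jog '[0,-20,0,0,0,0,0,-60,0,0,0,0,0,-100,0,0,0,0,0,-140,0,0,0,0,0,-160,0,0,0,0]'
python3 - <<'E'
from h import *
c=manip.camera("wrist");T=manip.camera("top")
cv2.imwrite("pics/w9.png",c["img"][:,:,::-1])
for m in manip.masks_of("pin_tool",c)[:2]: print(m["xy"],m["score"],rect(outline(c,m["pixels"],16)))
go([478,-165,180],-40)
E
```

```text
clock: 22.63
eef_pos: [546.0, -390.9, 29.3]
eef_rot: [-1.571, -0.0, -1.485]
wrist_force: [0.1, 0.5, 0.6]
finger_gap: 25.6
clock: 23.05
eef_pos: [546.8, -391.5, 194.9]
eef_rot: [-1.566, -0.004, -1.485]
wrist_force: [0.5, 1.0, -0.2]
finger_gap: 26.0
[246.4, 175.7] 0.81 [ 545.3 -372.7  125.9   12.2  -85.4]
shift [-231.2   10.9  -48.7] turn y 44.92 (mod 360)  jaw now 4.92 J6 -43.6 pos [ 546.4 -391.2  190.9] clock 23.2
```

View pics/w9.png

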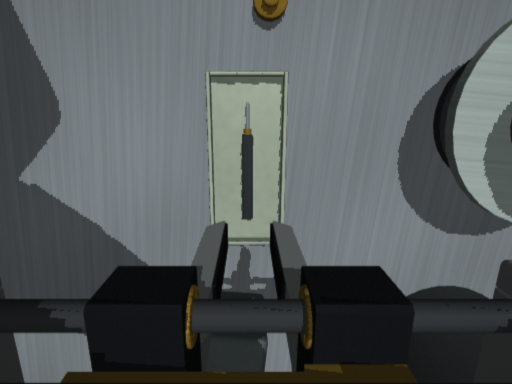

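The pin tool lies flat and centred in the white tray (247,165). On to the small rib.

```bash
python3 -m jog '[-231,10,-49,0,45,0,-231,10,-49,0,45,0,-231,10,-49,0,45,0,-231,10,-49,0,45,0,-231,10,-49,0,45,0,-231,10,-49,0,45,0,-231,10,-49,0,45,0,-231,10,-49,0,45,0]' 65; python3 -m jog '[0,0,0,0,0,0,0,0,0,0,0,0]'
python3 - <<'E'
from h import *
go([478,-165,180],-40)
c=manip.camera("wrist")
cv2.imwrite("pics/w10.png",c["img"][:,:,::-1])
for m in manip.masks_of("small_rib",c)[:3]: print(m["xy"],m["score"],rect(outline(c,m["pixels"],12)),rect(outline(c,m["pixels"],6)))
for t in manip.tip_of("small_rib",c)[:3]: print(t["xy"],t["score"],plane(c,t["xy"],0))
E
```

```text
clock: 23.87
eef_pos: [476.7, -163.5, 178.0]
eef_rot: [-1.573, -0.001, -2.27]
wrist_force: [-0.5, -0.6, -0.0]
finger_gap: 64.9
clock: 24.03
eef_pos: [477.2, -165.4, 178.4]
eef_rot: [-1.572, -0.0, -2.269]
wrist_force: [-0.1, 0.5, 0.4]
finger_gap: 65.3
shift [-0.8 -1.6  0.3] turn y -0.01 (mod 360)  jaw now -40.01 J6 16.7 pos [ 477.2 -165.4  178.4] clock 24.03
[245.7, 156.3] 0.9 [ 495.  -143.9   59.    36.3   50. ] [ 494.5 -144.6   60.1   37.    50. ]
[245.4, 157.1] 0.79 [ 491.34868851 -142.2980882     0.        ]
```

View pics/w10.png

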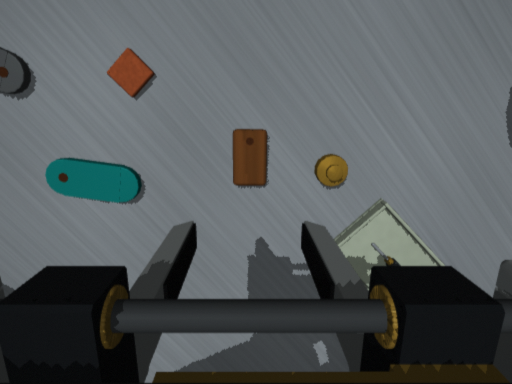

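The small rib is at (250,157), centre about (495,-144.3), yaw 50°. The brass weight at (332,171) is roughly 85 mm off, which is clear of the fingers.

Run:
```python
from h import *
go([495,-144.3,25],-40)
```

```text
shift [-2.760e+01  1.537e+02 -1.000e-01] turn y -0.08 (mod 360)  jaw now -40.08 J6 16.8 pos [ 477.3 -165.5  178.7] clock 24.18
```

```bash
python3 -m jog '[-27.5,40,0,0,0,0,-27.5,80,0,0,0,0,-27.5,115,0,0,0,0,-27.5,140,0,0,0,0,-27.5,150,0,0,0,0,-27.5,153.5,0,0,0,0,-27.5,153.5,0,0,0,0,-27.5,153.5,0,0,0,0]' 65; python3 -m jog '[0,0,0,0,0,0,0,0,0,0,0,0,0,0,0,0,0,0,0,0,0,0,0,0,0,0,0,0,0,0,0,0,0,0,0,0]' 26 20; python3 -m jog '[0,-40,0,0,0,0,0,-80,0,0,0,0,0,-120,0,0,0,0,0,-150,0,0,0,0]';python3 - <<'E'
from h import *
go([549.8,366.6,130],-85)
E
```

```text
clock: 24.85
eef_pos: [495.9, -144.4, 27.2]
eef_rot: [-1.569, 0.001, -2.27]
wrist_force: [0.4, 0.7, 0.3]
finger_gap: 64.9
clock: 25.35
eef_pos: [495.2, -143.9, 26.0]
eef_rot: [-1.57, 0.0, -2.27]
wrist_force: [-1.2, -0.2, 3.5]
finger_gap: 35.4
clock: 25.68
eef_pos: [495.2, -143.9, 178.8]
eef_rot: [-1.569, 0.001, -2.27]
wrist_force: [0.5, -0.8, -0.8]
finger_gap: 35.8
shift [-425.8   48.8 -286.9] turn y 44.93 (mod 360)  jaw now -40.07 J6 19.8 pos [ 495.2 -143.9  178.8] clock 25.68
```

```bash
python3 -m jog '[-320,0,-215,0,34,0,-320,0,-215,0,34,0,-320,0,-215,0,34,0,-320,0,-215,0,34,0,-320,0,-215,0,34,0,-320,0,-215,0,34,0,-320,0,-215,0,34,0,-320,0,-215,0,34,0,-320,0,-215,0,34,0,-320,0,-215,0,34,0]'
python3 - <<'E'
from h import *
go([549.8,366.6,130],-85)
E
```

```text
clock: 26.52
eef_pos: [536.1, 242.3, 175.6]
eef_rot: [-1.571, -0.0, -2.863]
wrist_force: [-0.4, -0.4, 0.1]
finger_gap: 35.6
shift [ -47.4   45.6 -115.7] turn y 10.98 (mod 360)  jaw now -74.02 J6 94.8 pos [536.1 242.3 175.6] clock 26.52
```

```bash
python3 -m jog '[-47,0,-116,0,11,0,-47,0,-116,0,11,0,-47,0,-116,0,11,0,-47,20,-116,0,11,0,-47,45,-116,0,11,0,-47,75,-116,0,11,0,-47,75,-116,0,11,0,-47,75,-116,0,11,0]'
python3 - <<'E'
from h import *
go([549.8,366.6,31],-85)
c=manip.camera("wrist")
cv2.imwrite("pics/w11.png",c["img"][:,:,::-1])
E
```

```text
clock: 27.18
eef_pos: [549.3, 363.5, 99.8]
eef_rot: [-1.57, -0.003, -3.056]
wrist_force: [0.4, 0.2, 0.0]
finger_gap: 35.8
shift [-0.7 68.8 -3. ] turn y -0.08 (mod 360)  jaw now -85.08 J6 115.4 pos [549.3 363.5  99.8] clock 27.18
```

View pics/w11.png

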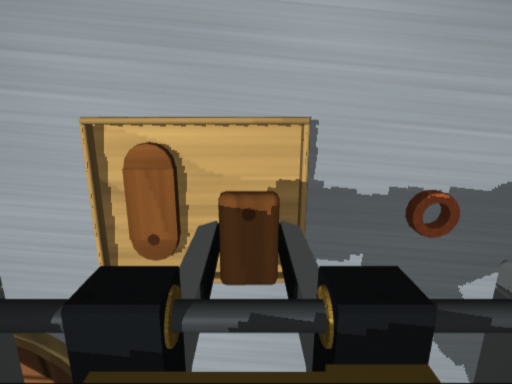

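The long rib is at (152,200) and the held small rib is at (249,237), heading for the free right half of the tray. I'm lowering it.

```bash
python3 -m jog '[-0.5,20,-6,0,0,0,-0.5,40,-6,0,0,0,-0.5,55,-6,0,0,0,-0.5,64,-6,0,0,0,-0.5,67,-6,0,0,0,-0.5,67,-6,0,0,0,-0.5,67,-6,0,0,0]';python3 - <<'E'
from h import *
go([549.5,370,31],-85)
E
```

```text
clock: 27.82
eef_pos: [550.6, 370.2, 35.3]
eef_rot: [-1.572, 0.002, -3.056]
wrist_force: [0.8, 0.7, -0.6]
finger_gap: 35.8
shift [1.1 4.3 0.1] turn y -0.08 (mod 360)  jaw now -85.08 J6 115.8 pos [550.6 370.2  35.3] clock 27.82
```

```bash
python3 -m jog '[0,2,0,0,0,0,0,3,0,0,0,0,0,3,0,0,0,0,0,3,0,0,0,0]'
```

```text
clock: 28.15
eef_pos: [550.0, 370.0, 31.1]
eef_rot: [-1.571, 0.001, -3.056]
wrist_force: [0.6, -0.3, 0.8]
finger_gap: 35.6
```

```bash
python3 -m jog '[0,0.5,0,0,0,0,0,0.5,0,0,0,0]'; python3 -m jog '[0,0,0,0,0,0,0,0,0,0,0,0,0,0,0,0,0,0]' 44; python3 -m jog '[0,-20,0,0,0,0,0,-60,0,0,0,0,0,-100,0,0,0,0,0,-150,0,0,0,0,0,-170,0,0,0,0,0,-170,0,0,0,0,0,-170,0,0,0,0]'
python3 - <<'E'
from h import *
c=manip.camera("wrist");S=manip.camera("scene");T=manip.camera("top")
for n,C in(("w12",c),("s12",S),("t12",T)): cv2.imwrite(f"pics/{n}.png",C["img"][:,:,::-1])
for n,z in(("long_rib",17),("small_rib",17)):
  for m in manip.masks_of(n,c)[:2]: print(n,m["xy"],m["score"],rect(outline(c,m["pixels"],z)))
E
```

```text
clock: 28.32
eef_pos: [550.1, 370.0, 31.1]
eef_rot: [-1.571, 0.001, -3.056]
wrist_force: [-2.1, -1.7, 6.3]
finger_gap: 35.7
clock: 28.57
eef_pos: [549.8, 369.9, 30.0]
eef_rot: [-1.571, -0.0, -3.056]
wrist_force: [0.1, 0.2, -0.6]
finger_gap: 44.2
clock: 29.15
eef_pos: [550.2, 370.1, 201.6]
eef_rot: [-1.572, 0.003, -3.056]
wrist_force: [-0.1, -0.6, -0.9]
finger_gap: 44.6
long_rib [185.2, 180.6] 0.79 [543.7 443.4  98.1  42.8   4.9]
long_rib [463.1, 336.8] 0.76 [358.4  75.7  29.1  27.8 -85. ]
small_rib [245.7, 179.5] 0.9 [549.4 371.1  58.2  34.7   5.7]
```

View pics/w12.png

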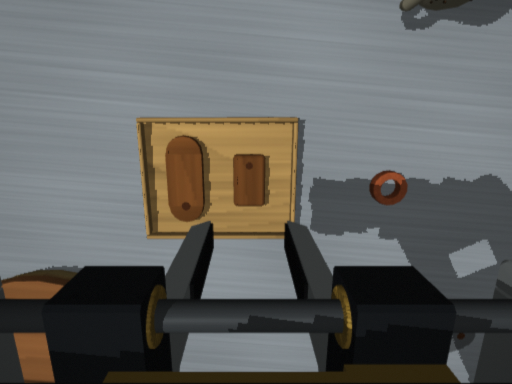

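View pics/s12.png

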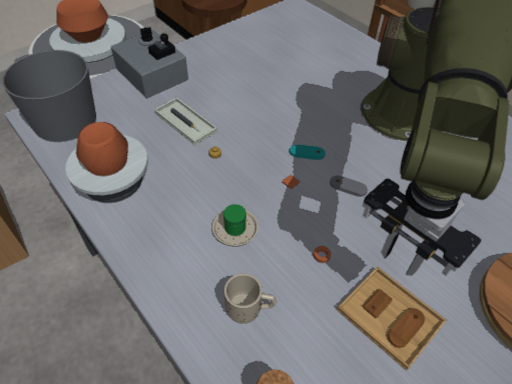

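View pics/t12.png

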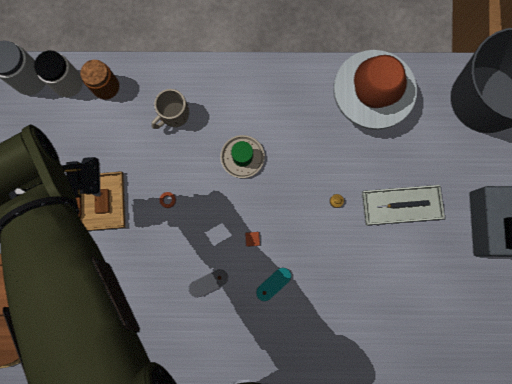

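The three final views agree:
- **Ribs:** both lie flat side by side in the tray, at wrist-view (185,180) and (249,180).
- **Pin tool:** it lies in the white tray, top view (403,205).
- **Tub:** it stands in the saucer, top view (242,154).
- **Bystanders:** the mug, ring, weight and look-alikes haven't moved.

The gripper is clear, so I'm handing in.

```bash
python3 -c "
from cell import manip
print(manip.sign_off(), manip.read_state()['clock'])"
```

```text
the job is handed in; nothing more can be done
the job is handed in; nothing more can be done
```

The job is handed in, at about 29.5 s on the robot's clock, with all four things put back:
- **Tub:** upright and well inside the saucer's rim.
- **Long rib and small rib:** flat and side by side in the wooden tray, measured at (544, 443) and (549, 371), both lined up with the tray to within about 1°.
- **Pin tool:** flat along the length of the white tray, needle toward +y, measured at (545, -373) against the tray centre (545, -373).

**Last checks:** the final top, scene and wrist pictures agreed. In them the mug, ring, weight, red chip and both look-alikes are where they started. The gripper was clear at about z = 200 mm, and the highest wrist force I read was about 10 N.

**Disagreements:** none of the checks failed. The networks sometimes named the wrong thing: for example, they labelled the weight as small rib and as tub, and the tub seen from above as saucer. I dropped those readings by position and size. Heights triangulated from the top and scene views were up to 27 mm off, so for the grasps I used the wrist view, where measured sizes matched the given ones. The lowering forces and finger openings also fitted.

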